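# Lever a measured part out of its click-in nest

## Robot

A 6-joint arm with a two-finger parallel gripper is mounted at the origin on the work surface. World frame = base frame: x ahead of the robot, y to its left, z up, the work surface at z = 0. Lengths are in m, angles in rad, forces in N, time in s.
With the tool pointing down it reaches from about 0.25 to 0.725 m from the base axis. Payload 4 kg.
Tool frame: the origin (TCP) lies midway between the tips of the shut fingers; the grasp point (between the pads) lies bot.tcp_to_grasp behind it (bot.tcp_to_grasp is the distance from the TCP to the grasp point, in m); z points along the fingers, y is the line along which they close (so a half turn about z gives the same grasp; the last joint's range is limited). The gripper opens to 85 mm and grips with 20 to 120 N. Pads are 22 mm wide; open, the fingers measure 114 mm over their backs; the gripper's body (76 mm by 85 mm) begins 54 mm behind the grasp point. The pads swing forward as they close: fully open they stand 13 mm farther back than shut.
Start: joints at [1.255, 0.241, 0.005, 1.335, 0, 1.571], TCP at [0.155, 0.475, 0.231] pointing down, gripper open.
Joint ranges: [-2.72, 2.72], [-1.05, 1.87], [-1.09, 1.28], [-1.99, 2.15], [-1.42, 1.44], [-3.14, 3.14]. Speed limits (rad/s): [2.79, 2.79, 3.14, 3.14, 3.14, 3.14].

## Interface

Orientations are given as a unit quaternion [x, y, z, w].
In Python, from workcell import readout, camera, bot gives the robot as it stands. The module is installed in compiled form; this text tells all that it offers.
- The arm moves only by the tool jog_arm, never from a script. Its argument "motion" is a list of rows, each an object of numbers: "x", "y", "z": the shift along the tool's x, y, z in mm; "spin": the turn about the tool's z in degrees; "fingers": the closure, from -1 (fully open) to 1 (shut). A call has 1 to 8 rows; each row is the pose to reach, as a shift and turn from the pose commanded when the call began, along the tool's axes at that moment; what a row does not reach only later rows make up. A row lasts 1/8 s, in which the tool goes at most 62.5 mm and 10.7 degrees, less where a joint would pass 70% of its speed; a pose out of reach is approached as far as the arm can. A call with a gripper value outside its range is refused whole. The fingers move at their own pace and stop on an object; the grip force is fixed at half the most. Time passes only in rows, so rows that repeat a pose let the fingers close. It gives the time, the measured TCP pose, the force, the opening and the grip force at its end, in the units of the state.
- readout.get_obs(): the state, without advancing time (a new reading comes with each control period).
- camera(name): name is "side" or "top"; returns a dict with "pixels" (480x640x3 uint8, red, green, blue), "K" (3x3 intrinsics, pixels), "rvec" (rotation vector, rad) and "tvec" (3), from world to camera coordinates, as OpenCV has them. Camera axes: x right, y down, z forward; pixel columns grow to the right and rows downward; lengths in m; the calibration is good to about 2 mm. A picture is of the moment at which its call begins. There is no depth.
- bot.job_done(): hands the job in; it is judged then, once.
The state is a dict: "clock": time; "joint_pos": joint angles; "joint_vel": joint speeds; "tau": joint torques, N m; "eef_pos": TCP position; "tool_rot": TCP orientation; "ft_force": force on the tool from outside, world axes, zero at the start; "ft_torque": the same for the moment, N m; "grip_width": finger opening in m; "grasp_force": force on a finger pad.
Only numpy, scipy, OpenCV 4.12 (cv2) and the standard library are available. Lean on these libraries where they do the work, as an engineer would, in place of code of your own. Each camera call takes 0.05 s, during which the arm holds its last target. There are 200 camera calls.

## Task

The part with the round boss has been measured and must come loose from its click-in nest. Take the pry bar from the tool stand, lower its blade into the slot between that part and the steel backstop, and tilt the handle back over the backstop so that the blade tip levers the part forward until it is clear of its click, by about 10 to 25 mm, still standing flat between its rails. Then put the bar back in the stand slot it came from; do not touch the parts with the gripper and leave the ribbed part seated.

Things in the scene. Friction and masses are not known exactly. Their poses are not given: they have to be found in the camera images.
- pry_bar: Flat pry bar upright in a fixed black tool stand 100 mm high, beside a round screwdriver. Origin: middle of the blade tip (bottom, 10 mm above table); z up the bar. Steel blade 5 (x) by 20 (y) mm, z 0 to 90; grey handle 26 (x) by 32 (y) mm, z 90 to 150, grip at z 125. 0.15 kg. Its shoulder rests on the stand's top, blade in a slot 13 by 30 mm; stand slots 80 mm apart along y, either may hold it.
- round_part: Part to free, in either nest: aluminium block 50 (x) by 44 (y) by 28 mm, round boss on top (28 across, 12 high). Origin: centre of underside, 20 mm above table; axes as fixture; 0.4 kg. Rear face x = -25; slot behind it to the backstop at x = -41 mm, floor level with its underside. Spring balls click in its sides: 5 to 15 N towards +x starts it; clear once 7 mm out, then slides and stays.
- rib_part: Other part, to stay seated in the other nest: the same block, but on top a straight rib along x, 44 by 10 mm and 12 mm high. Origin: centre of its underside.
- fixture: Fixed two-nest fixture. Origin: on the table, midway between the seated parts (centres x = 0, y = +36 and -36 mm); x points out of the nests, roughly away from the robot. Plate x -74 to 76, y -86 to 86, top z = 20 mm. Steel backstop wall on the robot's side x -55 to -41, top z = 80 mm; its upper front edge is the fulcrum. Rails leave channels 46 mm wide, open to +x; lips (z 49 to 54) overhang the parts' sides by 5 mm.
Not all that is in view belongs to the job. Leave any yellow look-alike of the pry_bar alone. Leave any green look-alike of the round_part alone.

How it is judged:
By the outcome, as a careful person would: the job done as asked, in the order asked, and still so for the second after the job is handed in, with the robot touching nothing.
It also fails if it takes over 45 s, if anything falls off the work surface, if the arm or the gripper's body presses on something with over 40 N, if the wrist force passes 120 N, or if a joint passes its speed limit or range.

## Working session

There is one attempt and no reset: what is moved stays moved. The work goes in short steps, Python scripts to look and compute and a tool call to move; the robot and the scene stay as the last step left them, time stands still between calls to the robot, and variables do not carry over. Pictures are saved under pics/ and viewed, at most 10 in all, crops included, and the job is handed in when it is done.

Besides the shell and the picture viewer there is one more tool, called after ">>>" as name(argument=value, ...), one argument or row to a line, values as JSON. jog_arm: Moves the arm, as the interface text tells. Its arguments: {"type":"object","properties":{"motion":{"type":"array"}},"required":["motion"]}

```bash
mkdir -p pics; python3 - <<'E'
from workcell import readout,camera,bot
import cv2,pickle
o=readout.get_obs(); print(bot.tcp_to_grasp,o['eef_pos'],o['tool_rot'],o['clock'],o['grip_width'])
for n in('top','side'):
    c=camera(n); pickle.dump(c,open(n+'0.pkl','wb'))
    cv2.imwrite(f'pics/{n}0.png',c['pixels'][...,::-1]); 
    R=cv2.Rodrigues(c['rvec'])[0]; print(n,(-R.T@c['tvec'].ravel()).round(3),R.round(2).tolist(),c['K'][0,0])
E
```

```text
0.0187 [0.15506995 0.47466795 0.2304044 ] [ 1.57239389e-01  9.87559944e-01 -1.04878268e-03 -1.77676546e-04] 0.0 0.08522417600321595
top [0.402 0.019 0.962] [[0.03, -1.0, -0.03], [-0.99, -0.02, -0.13], [0.13, 0.04, -0.99]] 542.193280046639
side [0.324 0.473 0.638] [[-0.91, -0.42, 0.01], [-0.34, 0.72, -0.6], [0.25, -0.55, -0.8]] 483.780648487612
```

View pics/top0.png

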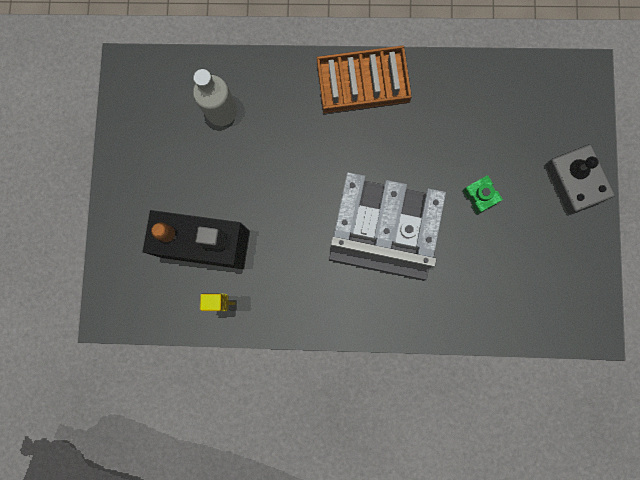

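View pics/side0.png

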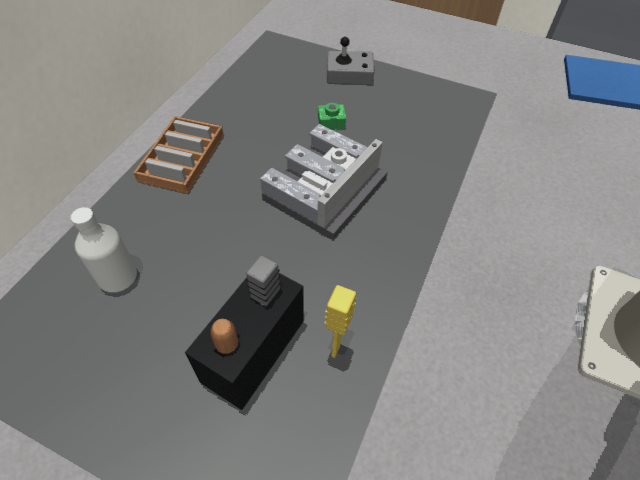

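The top view shows the pry bar's grey handle at (207,236) in the black stand, with the screwdriver at (163,232). The yellow decoy is at (212,302). In the fixture the rib part is at (368,221), the round part at (409,230), and the backstop runs along (332,243)-(436,265). Next I'll zoom in.

```bash
python3 - <<'E'
import pickle,cv2,numpy as np
p=pickle.load(open('top0.pkl','rb'))['pixels'][...,::-1]
a=cv2.resize(p[160:290,320:460],None,fx=4,fy=4,interpolation=cv2.INTER_CUBIC)
b=cv2.resize(p[200:280,135:265],None,fx=6,fy=6,interpolation=cv2.INTER_CUBIC)
s=pickle.load(open('side0.pkl','rb'))['pixels'][...,::-1]
d=cv2.resize(s[110:240,250:400],None,fx=4,fy=4,interpolation=cv2.INTER_CUBIC)
def grid(im,x0,y0,f):
    im=im.copy()
    for i in range(0,im.shape[1],10*f): cv2.putText(im,str(x0+i//f),(i,8),0,.3,(0,255,255)); cv2.line(im,(i,10),(i,16),(0,255,255))
    for j in range(0,im.shape[0],10*f): cv2.putText(im,str(y0+j//f),(0,j+3),0,.3,(0,255,255)); cv2.line(im,(20,j),(26,j),(0,255,255))
    return im
cv2.imwrite('pics/a.png',grid(a,320,160,4));cv2.imwrite('pics/b.png',grid(b,135,200,6));
E
```

```text
(no output)
```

View pics/a.png

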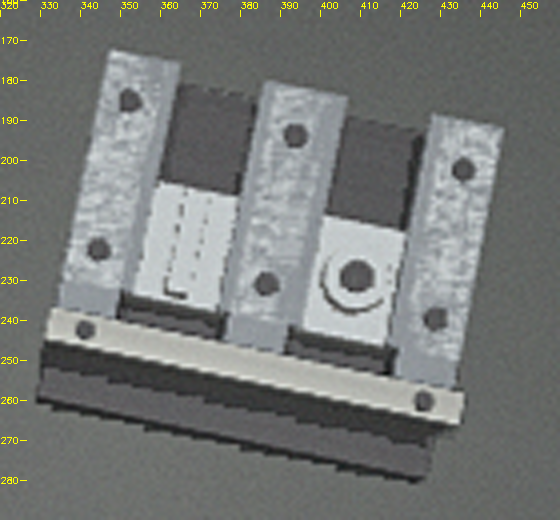

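View pics/b.png

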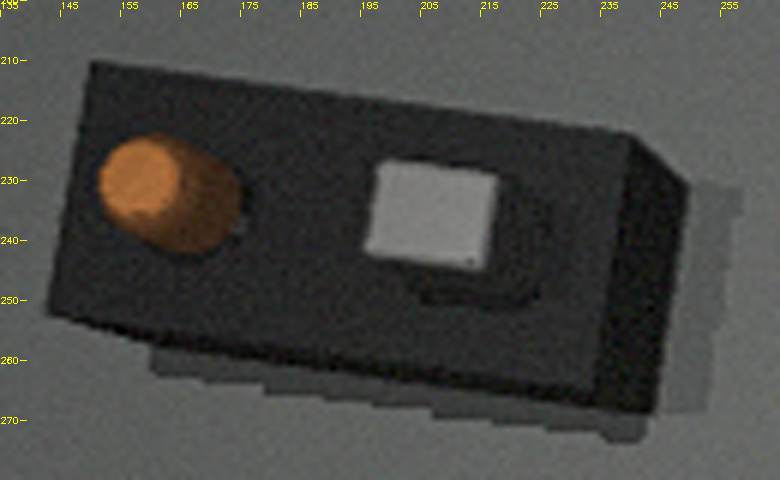

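The crops show the backstop's top strip corners, the boss at about (409,229), the handle's top face centred at about (206.5,236), and the stand's top corners. I'll fit poses to these.

```bash
cat > h.py <<'E'
import pickle,cv2,numpy as np
def plane(c,uv,z):
    R=cv2.Rodrigues(c['rvec'])[0]; C=-R.T@np.ravel(c['tvec'])
    d=cv2.undistortPoints(np.float64(uv).reshape(-1,1,2),c['K'],None).reshape(-1,2)
    d=np.c_[d,np.ones(len(d))]@R; z=np.broadcast_to(z,len(d))
    return C[:2]+d[:,:2]*((z-C[2])/d[:,2])[:,None]
def fit(loc,w):
    loc,w=np.float64(loc),np.float64(w); a,b=loc-loc.mean(0),w-w.mean(0)
    t=np.arctan2((a[:,0]*b[:,1]-a[:,1]*b[:,0]).sum(),(a*b).sum())
    R=np.array([[np.cos(t),-np.sin(t)],[np.sin(t),np.cos(t)]]); T=w.mean(0)-R@loc.mean(0)
    return t,T,R,(w-(loc@R.T+T))*1e3
def yaw(q):
    from scipy.spatial.transform import Rotation as Ro
    return Ro.from_quat(q).as_matrix()
E
python3 - <<'E'
from h import *
from workcell import readout
c=pickle.load(open('top0.pkl','rb'))
def crop(p,o,f): return np.array(o)+(np.array(p)+.5)/f-.5
loc=[(-.041,.086),(-.055,.086),(-.041,-.086),(-.055,-.086),(-.074,.086),(-.074,-.086),(.076,.086),(.076,-.086),(0,-.036)]
px=[(50,308),(43,338),(463,393),(460,424),(38,400),(420,481),(108,50),(503,128),(357,275)]
z=[.08]*4+[.02]*2+[.054]*2+[.06]
w=plane(c,crop(px,(320,160),4),z)
t,T,R,r=fit(loc,w); print('fixture',np.degrees(t),T,'\n',r.round(1))
b=plane(c,crop([(380,160),(497,175),(485,270),(363,253)],(135,200),6),.16)
l=[(.013,.016),(.013,-.016),(-.013,-.016),(-.013,.016)]
t,T,R,r=fit(l,b); print('bar',np.degrees(t),T,r.round(1))
s=plane(c,crop([(92,62),(630,133),(593,388),(48,313)],(135,200),6),.1)
print('stand',s,s.mean(0),np.linalg.norm(np.diff(s,axis=0),axis=1)); d=s[0]-s[1];print(np.degrees(np.arctan2(-d[0],d[1])))
sd=plane(c,crop([(140,178)],(135,200),6),.19); print('driver~',sd)
o=readout.get_obs(); M=yaw(o['tool_rot']); print(M.round(4)); print(np.degrees(np.arctan2(-M[0,1],M[1,1])),'tool y dir')
E
```

```text
fixture -10.384188887280077 [ 0.5465419  -0.06359165] 
 [[-0.7 -0.2]
 [ 0.6 -0.2]
 [-0.3  0.8]
 [ 0.8 -0.6]
 [-0.7 -1.3]
 [-0.5  2.3]
 [-0.2 -0.8]
 [ 0.3  0.6]
 [ 0.7 -0.5]]
bar -5.977761804776628 [0.50758666 0.21627934] [[-1.1 -0.8]
 [-0.9  1.2]
 [ 0.9  0.2]
 [ 1.1 -0.6]]
stand [[0.55498981 0.32635663]
 [0.53892361 0.17826364]
 [0.46976763 0.18493059]
 [0.48611692 0.33363436]] [0.5124495  0.25579631] [0.14896193 0.0694766  0.14959984]
-6.191647290835555
driver~ [[0.51080627 0.28050134]]
[[-9.505e-01  3.106e-01 -6.000e-04]
 [ 3.106e-01  9.505e-01 -1.800e-03]
 [-0.000e+00 -1.900e-03 -1.000e+00]]
-18.094812016131414 tool y dir
```

>>> jog_arm(
  motion=[
    {"x":-52,"y":-17,"z":0,"spin":-2,"fingers":-0.3},
    {"x":-104,"y":-34,"z":0,"spin":-4,"fingers":-0.3},
    {"x":-156,"y":-51,"z":0,"spin":-6,"fingers":-0.3},
    {"x":-208,"y":-68,"z":0,"spin":-8,"fingers":-0.3},
    {"x":-260,"y":-85,"z":0,"spin":-10,"fingers":-0.3},
    {"x":-312,"y":-102,"z":0,"spin":-12,"fingers":-0.3},
    {"x":-364,"y":-119,"z":0,"spin":-12,"fingers":-0.3},
    {"x":-416,"y":-136,"z":0,"spin":-12,"fingers":-0.3},
  ],
)

```text
clock: 1.1
eef_pos: [0.5095, 0.2154, 0.2309]
tool_rot: [0.053, 0.999, -0.0, -0.0]
ft_force: [0.8, 0.2, 0.2]
grip_width: 0.0555
grasp_force: 0.0
```

>>> jog_arm(
  motion=[
    {"x":0,"y":0,"z":0,"spin":0,"fingers":-0.3},
    {"x":0,"y":0,"z":0,"spin":0,"fingers":-0.3},
    {"x":0,"y":0,"z":0,"spin":0,"fingers":-0.3},
  ],
)

```text
clock: 1.48
eef_pos: [0.5074, 0.2176, 0.2312]
tool_rot: [0.052, 0.999, -0.0, -0.0]
ft_force: [0.4, 0.9, 0.1]
grip_width: 0.0557
grasp_force: 0.0
```

```bash
python3 - <<'E'
from h import *
from workcell import readout,camera
o=readout.get_obs(); M=yaw(o['tool_rot']); p=o['eef_pos']
print(o['clock'],p,o['grip_width'],np.degrees(np.arctan2(-M[0,1],M[1,1])),M[:,2].round(4))
print('to bar, tool axes mm',(M.T@(np.array([.508,.2161,.115])-p)*1e3).round(1))
c=camera('side');cv2.imwrite('pics/s1.png',c['pixels'][...,::-1])
E
```

```text
1.475 [0.50738416 0.2176219  0.23121914] 0.05569769175746518 -5.992562340738281 [-8.e-04 -1.e-04 -1.e+00]
to bar, tool axes mm [ -0.9  -1.4 116.2]
```

View pics/s1.png

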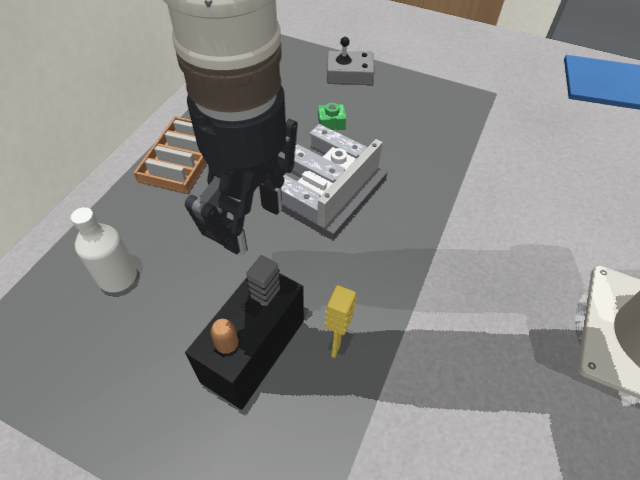

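The fingers at (240,240) and (272,205) hang above the handle at (263,265) and straddle it. I'll descend and close.

>>> jog_arm(
  motion=[
    {"x":-1,"y":-1,"z":30,"spin":0,"fingers":-0.3},
    {"x":-1,"y":-1,"z":60,"spin":0,"fingers":-0.3},
    {"x":-1,"y":-1,"z":85,"spin":0,"fingers":-0.3},
    {"x":-1,"y":-1,"z":104,"spin":0,"fingers":-0.3},
    {"x":-1,"y":-1,"z":116,"spin":0,"fingers":-0.3},
    {"x":-1,"y":-1,"z":116,"spin":0,"fingers":-0.3},
    {"x":-1,"y":-1,"z":116,"spin":0,"fingers":1},
    {"x":-1,"y":-1,"z":116,"spin":0,"fingers":1},
  ],
)

```text
clock: 2.52
eef_pos: [0.5102, 0.2161, 0.1165]
tool_rot: [0.053, 0.999, 0.001, 0.001]
ft_force: [-0.3, 0.9, 1.7]
grip_width: 0.0314
grasp_force: 59.7
```

>>> jog_arm(
  motion=[
    {"fingers":1},
    {"fingers":1},
    {"fingers":1},
    {"fingers":1},
  ],
)

```text
validation failed for argument at $.mo...
```

>>> jog_arm(
  motion=[
    {"x":0,"y":0,"z":0,"spin":0,"fingers":1},
    {"x":0,"y":0,"z":-10,"spin":0,"fingers":1},
    {"x":0,"y":0,"z":-28,"spin":0,"fingers":1},
    {"x":0,"y":0,"z":-48,"spin":0,"fingers":1},
    {"x":0,"y":0,"z":-68,"spin":0,"fingers":1},
    {"x":0,"y":0,"z":-88,"spin":0,"fingers":1},
    {"x":0,"y":0,"z":-105,"spin":0,"fingers":1},
    {"x":0,"y":0,"z":-115,"spin":0,"fingers":1},
  ],
)

```text
clock: 3.52
eef_pos: [0.5095, 0.2157, 0.2314]
tool_rot: [0.053, 0.999, 0.0, 0.0]
ft_force: [-0.6, 0.0, -1.8]
grip_width: 0.0313
grasp_force: 59.4
```

```bash
python3 - <<'E'
from h import *
from workcell import readout,camera
o=readout.get_obs(); M=yaw(o['tool_rot']); p=o['eef_pos']
print(o['clock'],p,o['grip_width'],o['grasp_force'],o['ft_force'],np.degrees(np.arctan2(-M[0,1],M[1,1])),M[:,2].round(4))
t=np.radians(-10.4);R=np.array([[np.cos(t),-np.sin(t)],[np.sin(t),np.cos(t)]])
g=np.array([.5465,-.0636])+R@[-.033,-.036]; print('slot',g,(M.T@(np.r_[g,p[2]]-p)*1e3).round(1))
c=camera('side');cv2.imwrite('pics/s2.png',c['pixels'][...,::-1])
E
```

```text
3.525 [0.50950734 0.21568497 0.23143557] 0.03131598034648519 59.422836899757385 [-0.64751786  0.0220491  -1.82147007] -6.098930085061936 [ 8.e-04  3.e-04 -1.e+00]
slot [ 0.50754345 -0.09305144] [-3.080e+01 -3.072e+02 -1.000e-01]
```

View pics/s2.png

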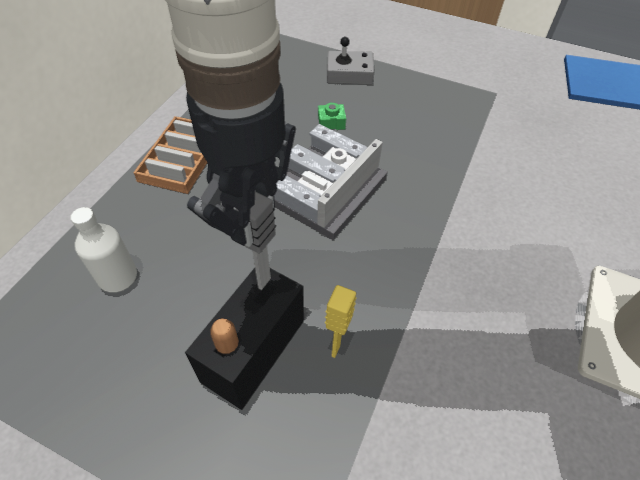

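The bar is out and upright, with its tip at about (262,288) and the handle in the pads at (262,225). I'll carry it over the slot behind the round part.

>>> jog_arm(
  motion=[
    {"x":-4,"y":-25,"z":0,"spin":1,"fingers":1},
    {"x":-9,"y":-70,"z":0,"spin":2,"fingers":1},
    {"x":-14,"y":-120,"z":0,"spin":3,"fingers":1},
    {"x":-18,"y":-170,"z":0,"spin":4,"fingers":1},
    {"x":-23,"y":-220,"z":0,"spin":4.3,"fingers":1},
    {"x":-28,"y":-265,"z":0,"spin":4.3,"fingers":1},
    {"x":-32,"y":-295,"z":0,"spin":4.3,"fingers":1},
    {"x":-32,"y":-307,"z":0,"spin":4.3,"fingers":1},
  ],
)

```text
clock: 4.58
eef_pos: [0.5081, -0.0945, 0.2297]
tool_rot: [0.092, 0.996, 0.0, -0.001]
ft_force: [0.8, 0.6, -0.6]
grip_width: 0.0312
grasp_force: 59.7
```

>>> jog_arm(
  motion=[
    {"x":0,"y":0,"z":10,"spin":0,"fingers":1},
    {"x":0,"y":0,"z":25,"spin":0,"fingers":1},
    {"x":0,"y":0,"z":30,"spin":0,"fingers":1},
    {"x":0,"y":0,"z":30,"spin":0,"fingers":1},
    {"x":0,"y":0,"z":30,"spin":0,"fingers":1},
  ],
)

```text
clock: 5.2
eef_pos: [0.5089, -0.0925, 0.2006]
tool_rot: [0.09, 0.996, 0.0, 0.0]
ft_force: [-0.3, 0.1, -1.2]
grip_width: 0.0313
grasp_force: 59.7
```

```bash
python3 - <<'E'
from h import *
from workcell import readout,camera
o=readout.get_obs(); M=yaw(o['tool_rot']); p=o['eef_pos']
print(o['clock'],p,o['grip_width'],o['grasp_force'],o['ft_force'],np.degrees(np.arctan2(-M[0,1],M[1,1])),M[:,2].round(4))
print((M.T@(np.r_[.5075,-.0931,p[2]]-p)*1e3).round(1))
a=camera('side')['pixels'][90:240,250:450,::-1];b=camera('top')['pixels'][150:300,320:520,::-1]
cv2.imwrite('pics/s3.png',np.hstack([cv2.resize(i,(400,300)) if 0 else cv2.resize(i,None,fx=2,fy=2,interpolation=cv2.INTER_CUBIC) for i in(a,b)]))
E
```

```text
5.2 [ 0.50887222 -0.09254545  0.20056702] 0.03133900923732383 59.71443951129913 [-0.31436213  0.06881155 -1.23409655] -10.34869377691557 [ 5.e-04 -0.e+00 -1.e+00]
[ 1.3 -0.8 -0. ]
```

View pics/s3.png

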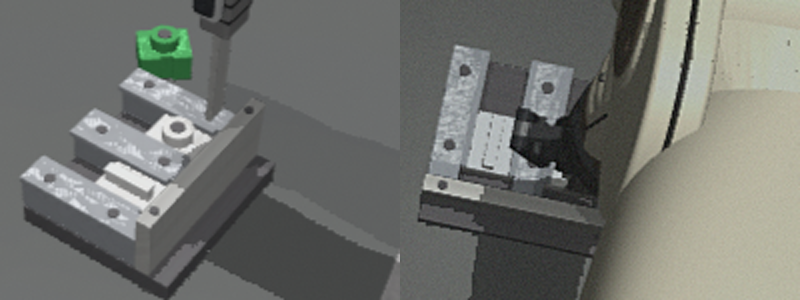

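The left crop shows the blade tip at crop (214,122), side pixel (357,151), over the slot behind the round boss. I'll check it by projection.

```bash
python3 - <<'E'
from h import *
c=pickle.load(open('side0.pkl','rb'))
for x in (-.041,-.033,-.025):
  t=np.radians(-10.4);R=np.array([[np.cos(t),-np.sin(t)],[np.sin(t),np.cos(t)]])
  g=np.array([.5465,-.0636])+R@[x,-.036]
  print(x,(cv2.projectPoints(np.r_[g,.094],c['rvec'],c['tvec'],c['K'],None)[0].ravel()-[250,90])*2)
E
```

```text
-0.041 [221.376111  117.1790393]
-0.033 [213.09447404 113.19469495]
-0.025 [204.86997881 109.23784183]
```

```bash
python3 - <<'E'
import cv2
a=cv2.imread('pics/s3.png')[40:140,150:280]
cv2.imwrite('pics/s3b.png',cv2.resize(a,None,fx=5,fy=5,interpolation=cv2.INTER_CUBIC))
E
```

```text
(no output)
```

View pics/s3b.png

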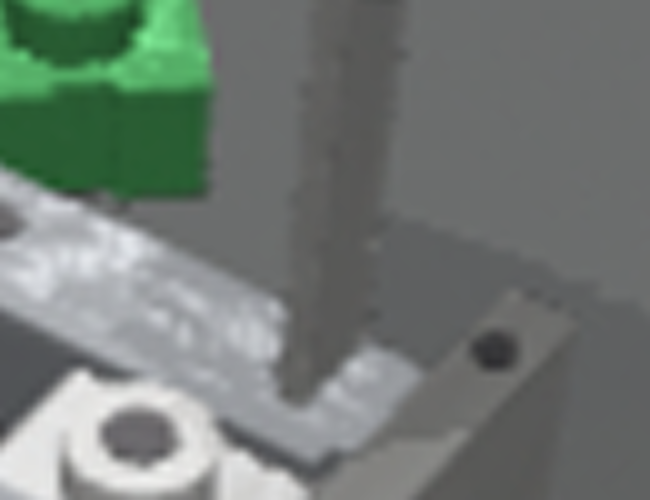

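Predicted slot centre at this height is crop (213,113), and the blade tip measures about (215,112). It's within 2 mm, so I'll lower it into the slot.

>>> jog_arm(
  motion=[
    {"x":-1,"y":0,"z":10,"spin":0,"fingers":1},
    {"x":-1,"y":0,"z":20,"spin":0,"fingers":1},
    {"x":-1,"y":0,"z":30,"spin":0,"fingers":1},
    {"x":-1,"y":0,"z":40,"spin":0,"fingers":1},
    {"x":-1,"y":0,"z":50,"spin":0,"fingers":1},
    {"x":-1,"y":0,"z":60,"spin":0,"fingers":1},
    {"x":-1,"y":0,"z":67,"spin":0,"fingers":1},
    {"x":-1,"y":0,"z":70,"spin":0,"fingers":1},
  ],
)

```text
clock: 6.3
eef_pos: [0.5094, -0.0931, 0.1297]
tool_rot: [0.091, 0.996, 0.0, -0.0]
ft_force: [0.1, -0.8, -1.3]
grip_width: 0.0315
grasp_force: 59.7
```

>>> jog_arm(
  motion=[
    {"x":0,"y":0,"z":0,"spin":0,"fingers":1},
    {"x":0,"y":0,"z":0,"spin":0,"fingers":1},
  ],
)

```text
clock: 6.55
eef_pos: [0.5099, -0.0932, 0.1307]
tool_rot: [0.091, 0.996, -0.0, 0.0]
ft_force: [0.3, -0.3, -1.1]
grip_width: 0.0313
grasp_force: 59.7
```

>>> jog_arm(
  motion=[
    {"x":4,"y":0,"z":0,"spin":0,"fingers":1},
    {"x":8,"y":0,"z":0,"spin":0,"fingers":1},
    {"x":11,"y":0,"z":1,"spin":0,"fingers":1},
    {"x":14,"y":0,"z":1,"spin":0,"fingers":1},
    {"x":17,"y":0,"z":2,"spin":0,"fingers":1},
  ],
)

```text
clock: 7.18
eef_pos: [0.4983, -0.0912, 0.1311]
tool_rot: [0.091, 0.996, -0.001, 0.006]
ft_force: [8.9, -1.7, 2.8]
grip_width: 0.0314
grasp_force: 60.5
```

>>> jog_arm(
  motion=[
    {"x":2,"y":0,"z":1,"spin":0,"fingers":1},
    {"x":4,"y":0,"z":2,"spin":0,"fingers":1},
    {"x":6,"y":0,"z":3,"spin":0,"fingers":1},
    {"x":8,"y":0,"z":4,"spin":0,"fingers":1},
    {"x":8,"y":0,"z":4,"spin":0,"fingers":1},
  ],
)

```text
clock: 7.8
eef_pos: [0.4912, -0.0898, 0.1281]
tool_rot: [0.091, 0.996, -0.001, 0.008]
ft_force: [8.0, -1.4, 4.8]
grip_width: 0.0312
grasp_force: 60.7
```

```bash
cat > look.py <<'E'
import sys
from h import *
from workcell import readout,camera
o=readout.get_obs(); M=yaw(o['tool_rot']); p=o['eef_pos']
print(o['clock'],p,o['grip_width'],o['ft_force'],M[:,2].round(4))
a=camera('side')['pixels'][90:240,240:400,::-1]
cv2.imwrite('pics/%s.png'%sys.argv[1],cv2.resize(a,None,fx=4,fy=4,interpolation=cv2.INTER_CUBIC))
E
python3 look.py s4
```

```text
7.8 [ 0.49121731 -0.0898186   0.1280866 ] 0.031204223835348592 [ 7.98661798 -1.39449148  4.7524407 ] [ 0.0148 -0.0028 -0.9999]
```

View pics/s4.png

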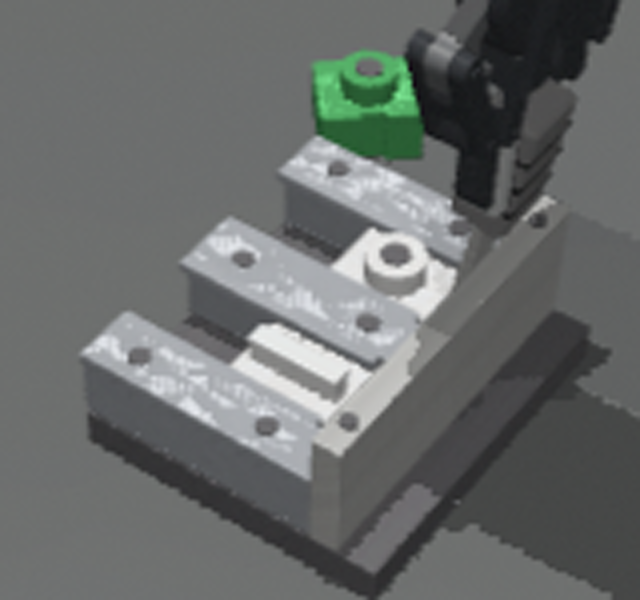

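The handle (crop 545,140) tilts back over the backstop, and the round part still looks near its seat. I'll keep tilting.

>>> jog_arm(
  motion=[
    {"x":2,"y":0,"z":1,"spin":0,"fingers":1},
    {"x":4,"y":0,"z":2,"spin":0,"fingers":1},
    {"x":6,"y":0,"z":3,"spin":0,"fingers":1},
    {"x":8,"y":0,"z":5,"spin":0,"fingers":1},
    {"x":10,"y":0,"z":6,"spin":0,"fingers":1},
    {"x":12,"y":0,"z":8,"spin":0,"fingers":1},
    {"x":12,"y":0,"z":8,"spin":0,"fingers":1},
  ],
)

```text
clock: 8.72
eef_pos: [0.4872, -0.089, 0.126]
tool_rot: [0.091, 0.996, -0.002, 0.017]
ft_force: [11.9, -2.5, 23.2]
grip_width: 0.031
grasp_force: 63.3
```

```bash
python3 look.py s5
```

```text
8.725 [ 0.48715602 -0.08904295  0.12604443] 0.03096849221616789 [11.85300816 -2.52537167 23.17655851] [ 0.0328 -0.006  -0.9994]
```

View pics/s5.png

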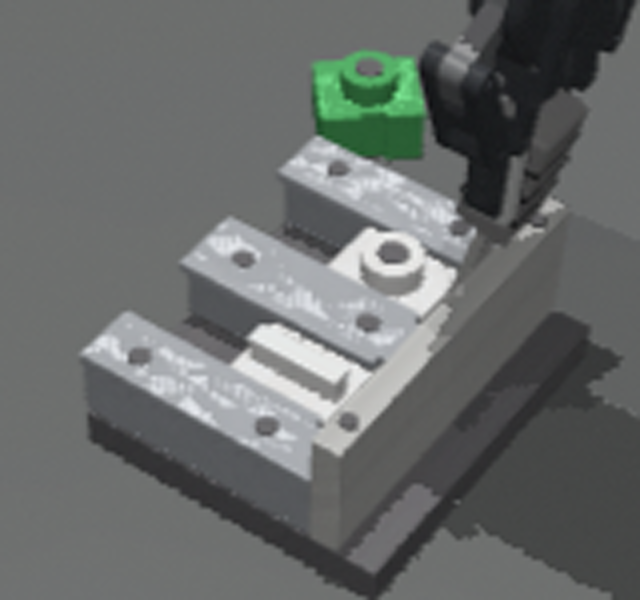

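The motion has stalled. The 23 N upward force says the tip is bearing on the slot floor, and the boss has barely shifted, from (397,252) to (395,252). I'll unload vertically first.

>>> jog_arm(
  motion=[
    {"x":0,"y":0,"z":-2,"spin":0,"fingers":1},
    {"x":0,"y":0,"z":-4,"spin":0,"fingers":1},
    {"x":0,"y":0,"z":-6,"spin":0,"fingers":1},
    {"x":0,"y":0,"z":-6,"spin":0,"fingers":1},
  ],
)

```text
clock: 9.28
eef_pos: [0.4811, -0.088, 0.1256]
tool_rot: [0.091, 0.996, -0.001, 0.009]
ft_force: [13.4, -2.8, -2.3]
grip_width: 0.0313
grasp_force: 60.9
```

```bash
cat > meas.py <<'E'
from h import *
from workcell import readout,camera
# part displacement along fixture x: template of the boss from the first picture, matched in the new one
t=np.radians(-10.4);R=np.array([[np.cos(t),-np.sin(t)],[np.sin(t),np.cos(t)]])
def proj(c,x,y,z): 
    g=np.array([.5465,-.0636])+R@[x,y]; return cv2.projectPoints(np.r_[g,z],c['rvec'],c['tvec'],c['K'],None)[0].ravel()
def disp(name,y):
    c0=pickle.load(open(name+'0.pkl','rb')); c=camera(name)
    g0,g=[cv2.resize(cv2.cvtColor(i['pixels'],cv2.COLOR_RGB2GRAY),None,fx=4,fy=4,interpolation=cv2.INTER_CUBIC) for i in(c0,c)]
    out=[]
    u0=proj(c0,0,y,.058)*4; h=36
    T=g0[int(u0[1])-h:int(u0[1])+h,int(u0[0])-h:int(u0[0])+h]
    for d in np.arange(-4,36,1)/1e3:
        v=np.round(u0.astype(int)+proj(c0,d,y,.058)*4-u0).astype(int)
        P=g[v[1]-h:v[1]+h,v[0]-h:v[0]+h]; out.append((cv2.matchTemplate(P,T,cv2.TM_CCOEFF_NORMED)[0,0],round(d*1e3)))
    return sorted(out)[::-1][:3]
o=readout.get_obs(); print(o['clock'],o['eef_pos'],o['ft_force'])
for n in('side','top'): print(n,'round',disp(n,-.036),'rib',disp(n,.036)[0])
E
python3 meas.py
```

```text
9.275 [ 0.48105329 -0.08795658  0.12556059] [13.44260509 -2.77533822 -2.34616474]
side round [(np.float32(0.9686101), 6), (np.float32(0.92691463), 7), (np.float32(0.9040476), 5)] rib (np.float32(0.99988914), 0)
top round [(np.float32(0.33947232), 6), (np.float32(0.3353143), 7), (np.float32(0.3324006), 8)] rib (np.float32(0.9782448), 0)
```

The part is 6 mm out and the rib part is still at 0. Continuing gently.

>>> jog_arm(
  motion=[
    {"x":1,"y":0,"z":0,"spin":0,"fingers":1},
    {"x":2,"y":0,"z":0,"spin":0,"fingers":1},
    {"x":3,"y":0,"z":1,"spin":0,"fingers":1},
    {"x":4,"y":0,"z":1,"spin":0,"fingers":1},
    {"x":4,"y":0,"z":1,"spin":0,"fingers":1},
  ],
)

```text
clock: 10.1
eef_pos: [0.4771, -0.0872, 0.1246]
tool_rot: [0.091, 0.996, -0.001, 0.009]
ft_force: [12.9, -2.3, -2.8]
grip_width: 0.0314
grasp_force: 61.2
```

```bash
python3 meas.py
```

```text
10.1 [ 0.47709017 -0.08721888  0.12461876] [12.93996684 -2.26917785 -2.826267  ]
side round [(np.float32(0.9705363), 9), (np.float32(0.9228816), 8), (np.float32(0.90779537), 10)] rib (np.float32(0.99991435), 0)
top round [(np.float32(0.37565953), 9), (np.float32(0.37089232), 10), (np.float32(0.36664468), 8)] rib (np.float32(0.982007), 0)
```

>>> jog_arm(
  motion=[
    {"x":1.5,"y":0,"z":1,"spin":0,"fingers":1},
    {"x":3,"y":0,"z":2,"spin":0,"fingers":1},
    {"x":4.5,"y":0,"z":2.5,"spin":0,"fingers":1},
    {"x":6,"y":0,"z":3,"spin":0,"fingers":1},
    {"x":7.5,"y":0,"z":4,"spin":0,"fingers":1},
    {"x":9,"y":0,"z":5,"spin":0,"fingers":1},
    {"x":9,"y":0,"z":5,"spin":0,"fingers":1},
  ],
)

```text
clock: 11.18
eef_pos: [0.4688, -0.0857, 0.1212]
tool_rot: [0.091, 0.996, -0.001, 0.01]
ft_force: [10.1, -2.5, 7.3]
grip_width: 0.0311
grasp_force: 62.5
```

```bash
python3 meas.py
```

```text
11.175 [ 0.46875693 -0.08567174  0.12118334] [10.05421713 -2.47120753  7.34004442]
side round [(np.float32(0.94215673), 15), (np.float32(0.9132627), 14), (np.float32(0.8722209), 16)] rib (np.float32(0.9998888), 0)
top round [(np.float32(0.36177668), 15), (np.float32(0.3488939), 16), (np.float32(0.33106655), 14)] rib (np.float32(0.9797515), 0)
```

The part is 15 mm out. I'll withdraw the bar along its tilted axis.

>>> jog_arm(
  motion=[
    {"x":3,"y":0,"z":-9,"spin":0,"fingers":1},
    {"x":7,"y":0,"z":-18,"spin":0,"fingers":1},
    {"x":12,"y":0,"z":-28,"spin":0,"fingers":1},
    {"x":17,"y":0,"z":-38,"spin":0,"fingers":1},
    {"x":22,"y":0,"z":-48,"spin":0,"fingers":1},
    {"x":27,"y":0,"z":-58,"spin":0,"fingers":1},
    {"x":32,"y":0,"z":-68,"spin":0,"fingers":1},
    {"x":35,"y":0,"z":-80,"spin":0,"fingers":1},
  ],
)

```text
clock: 12.38
eef_pos: [0.4247, -0.0775, 0.1965]
tool_rot: [0.091, 0.996, 0.0, -0.001]
ft_force: [0.1, -0.6, -2.0]
grip_width: 0.031
grasp_force: 61.6
```

>>> jog_arm(
  motion=[
    {"x":0,"y":0,"z":-15,"spin":0,"fingers":1},
    {"x":0,"y":0,"z":-30,"spin":0,"fingers":1},
    {"x":0,"y":0,"z":-30,"spin":0,"fingers":1},
  ],
)

```text
clock: 12.75
eef_pos: [0.4265, -0.0779, 0.2274]
tool_rot: [0.091, 0.996, -0.0, 0.001]
ft_force: [-0.4, 0.6, -1.4]
grip_width: 0.0315
grasp_force: 61.6
```

```bash
python3 meas.py; cat > bar.py <<'E'
# bar angle: project a modelled blade (tilt th, grip offsets) and compare with the difference image edges
from h import *
from workcell import readout,camera
c0=pickle.load(open('side0.pkl','rb')); c=camera('side'); pickle.dump(c,open('side_now.pkl','wb'))
o=readout.get_obs(); M=yaw(o['tool_rot']); G=o['eef_pos']-.0187*M[:,2]
d=cv2.absdiff(c['pixels'],c0['pixels']).max(2)
u=lambda P:cv2.projectPoints(np.float64(P),c['rvec'],c['tvec'],c['K'],None)[0].ravel()
print('G',G.round(4),u(G))
fx=-M[:,0]
for th in range(0,46,5):
    a=np.radians(th); tip=G-.125*(np.cos(a)*np.array([0,0,1])-np.sin(a)*fx); print(th,tip.round(4),u(tip).round(1))
E
python3 bar.py
```

```text
12.75 [ 0.42646288 -0.07792999  0.227431  ] [-0.38285959  0.57619686 -1.4214683 ]
side round [(np.float32(0.9408503), 15), (np.float32(0.9182789), 14), (np.float32(0.86602616), 16)] rib (np.float32(0.9998966), 0)
top round [(np.float32(0.7425634), 15), (np.float32(0.681644), 16), (np.float32(0.661878), 14)] rib (np.float32(0.9808123), 0)
G [ 0.4254 -0.0777  0.2442] [418.31623252  87.89080215]
0 [ 0.4254 -0.0777  0.1192] [403.7 156.5]
5 [ 0.4361 -0.0797  0.1197] [397.5 153.4]
10 [ 0.4467 -0.0816  0.1211] [391.6 149.9]
15 [ 0.4572 -0.0835  0.1234] [385.8 145.9]
20 [ 0.4674 -0.0854  0.1267] [380.3 141.7]
25 [ 0.4774 -0.0872  0.1308] [375. 137.]
30 [ 0.4869 -0.089   0.1359] [370.  132.1]
35 [ 0.4959 -0.0906  0.1417] [365.3 126.8]
40 [ 0.5044 -0.0922  0.1483] [361.  121.3]
45 [ 0.5123 -0.0936  0.1557] [356.9 115.5]
```

```bash
python3 - <<'E'
from h import *
c0=pickle.load(open('side0.pkl','rb'));c=pickle.load(open('side_now.pkl','rb'))
d=cv2.absdiff(c['pixels'],c0['pixels']).max(2)>22
for v in range(80,168,4):
    print(v,''.join('#' if d[v,u] else '.' for u in range(330,430,1)))
E
```

```text
80 .................................................................###################################
84 ....................................................................#########################..#####
88 .......................................................................##.#############....#########
92 ...................................................................###################....#########.
96 .................................................................####################....###........
100 ..............................................................######################....#...........
104 ................................................................#######..##########.................
108 ....................................................................###########.....................
112 .........................................................................#..........................
116 ....................................................................................................
120 ...................................................
[... 504 characters left out ...]
......................................................................
144 ####................................................................................................
148 .####.#####.........................................................................................
152 ####.########.###...................................................................................
156 #.#########.....#.#####.............................................................................
160 #.#############.#########...........................................................................
164 ........##.###########..............................................................................
```

```bash
python3 - <<'E'
from h import *
c0=pickle.load(open('side0.pkl','rb'));c=pickle.load(open('side_now.pkl','rb'))
f=lambda i:cv2.GaussianBlur(np.float32(i['pixels']),(0,0),.8)
d=np.abs(f(c)-f(c0)).max(2)
for v in range(90,156,3):
    print(v,''.join('.' if d[v,u]<4 else '+' if d[v,u]<8 else '#' for u in range(340,420,1)))
E
```

```text
90 +++++++++++++++++++++++++++++++++++++++++++++++++++++++++.+##################++#
93 +++++++++++++++++++++++++++++++++++++++++++++++++++++..######################+##
96 ++++++++++++++++++++++++++++++++++++++++++++++++++++.+######################++##
99 +++++++++++++++++++++++..+++++++++++++++++++++++++.+#######################++###
102 +++++++++++++++++++++++++++++++++++++++++++++++++..########################+###.
105 ++++++++++++++++++++++++++++++++++++++++++++++++++++..####################++##..
108 +++++++++++++++++++++++++++++++++++++++++++++++++++...+################+......++
111 +++++++++++++++++++++++++++++++++++++++++++++++++..+###+....######+.++++++.+++++
114 ++++++++++++++++++++++++++++++++++++++++++++++++.+#++..+++++++...+++++++++++++++
117 +++++++++++++++++++++++++++++++++++++++++++++.+++...++++++++++++++++++++++++++++
120 +++...+++++++++++++++++++++++.++++++++++++.+++...+++++++++++++++++++++++++++++++
123 ++....++++++++.++++++++++++++++++++++++..++..+++++++++++++++++++++++++++++++++++
126 ..++++++++++++++++++++++++++++++++....+...++++++++++++++++++++++++++++++++++++++
129 .++++++++++++++++++++++++++++++....++..+++++++++++++++++++++++++++++++++++++++++
132 ++++++++++++++++++++++++++++++..+....+++++++++++++++++++++++++++++++++++++++++++
135 ++++++++++++++++++++++++++........++++++++++++++++++++++++++++++++++++++++++++++
138 ++++++++++++++++++++++++++......++++++++++++++++++++.+++++++++++++++++++++++++++
141 +++++++++++++++++++++++++++++++++++++++++...++++++++++++++++++++++++++++++++++++
144 +++++++++++++++++++++++++++++++++++++++....++++++..+++++++++++++++++++++++++++++
147 ++.++++++++++++++++++++++++++++++++++++...+++++++++++++++...........++++++++++++
150 #######.+++++++++++++++++++++++++++++.....+++++++++++++..++########+++++.....+++
153 #######+#+++++++++++++++++++..++..+......+++++++++++++...++++##############++++.
```

The part is settled at 15 mm. The blade's faint band runs from (391,114) to (369,137), which means the bar tilts about 28° in the pads. I'll straighten it by pressing the blade against the robot-side face of the fixed backstop.

>>> jog_arm(
  motion=[
    {"x":8,"y":0,"z":0,"spin":0,"fingers":1},
    {"x":18,"y":0,"z":8,"spin":0,"fingers":1},
    {"x":18,"y":0,"z":25,"spin":0,"fingers":1},
    {"x":18,"y":0,"z":45,"spin":0,"fingers":1},
    {"x":18,"y":0,"z":62,"spin":0,"fingers":1},
    {"x":18,"y":0,"z":78,"spin":0,"fingers":1},
    {"x":18,"y":0,"z":87,"spin":0,"fingers":1},
    {"x":18,"y":0,"z":87,"spin":0,"fingers":1},
  ],
)

```text
clock: 14.0
eef_pos: [0.4075, -0.0744, 0.1388]
tool_rot: [0.091, 0.996, 0.0, -0.001]
ft_force: [-0.2, -0.7, -0.4]
grip_width: 0.0312
grasp_force: 61.6
```

>>> jog_arm(
  motion=[
    {"x":-7,"y":0,"z":0,"spin":0,"fingers":1},
    {"x":-15,"y":0,"z":0,"spin":0,"fingers":1},
    {"x":-22,"y":0,"z":0,"spin":0,"fingers":1},
    {"x":-29,"y":0,"z":0,"spin":0,"fingers":1},
    {"x":-36,"y":0,"z":0,"spin":0,"fingers":1},
    {"x":-43,"y":0,"z":0,"spin":0,"fingers":1},
  ],
)

```text
clock: 14.75
eef_pos: [0.4481, -0.0819, 0.1387]
tool_rot: [0.091, 0.996, 0.0, -0.003]
ft_force: [-6.0, 0.8, 1.0]
grip_width: 0.0312
grasp_force: 62.3
```

>>> jog_arm(
  motion=[
    {"x":-6,"y":0,"z":0,"spin":0,"fingers":1},
    {"x":-12,"y":0,"z":0,"spin":0,"fingers":1},
    {"x":-18,"y":0,"z":0,"spin":0,"fingers":1},
    {"x":-24,"y":0,"z":0,"spin":0,"fingers":1},
    {"x":-29,"y":0,"z":0,"spin":0,"fingers":1},
    {"x":-34,"y":0,"z":0,"spin":0,"fingers":1},
    {"x":-38,"y":0,"z":0,"spin":0,"fingers":1},
    {"x":-38,"y":0,"z":0,"spin":0,"fingers":1},
  ],
)

```text
clock: 15.75
eef_pos: [0.4862, -0.0889, 0.1387]
tool_rot: [0.091, 0.996, 0.0, -0.002]
ft_force: [-5.8, 2.1, 1.3]
grip_width: 0.0315
grasp_force: 63.1
```

>>> jog_arm(
  motion=[
    {"x":5,"y":0,"z":0,"spin":0,"fingers":1},
    {"x":12,"y":0,"z":0,"spin":0,"fingers":1},
    {"x":20,"y":0,"z":-8,"spin":0,"fingers":1},
    {"x":20,"y":0,"z":-30,"spin":0,"fingers":1},
    {"x":20,"y":0,"z":-55,"spin":0,"fingers":1},
    {"x":20,"y":0,"z":-80,"spin":0,"fingers":1},
    {"x":20,"y":0,"z":-93,"spin":0,"fingers":1},
    {"x":20,"y":0,"z":-93,"spin":0,"fingers":1},
  ],
)

```text
clock: 16.75
eef_pos: [0.4689, -0.0857, 0.2334]
tool_rot: [0.091, 0.996, -0.0, 0.001]
ft_force: [-0.2, 1.1, -2.3]
grip_width: 0.0311
grasp_force: 62.7
```

```bash
python3 - <<'E'
from h import *
from workcell import readout
o=readout.get_obs(); M=yaw(o['tool_rot']); p=o['eef_pos']; print(p)
print((M.T@(np.array([.5095,.2157,.2314])-p)*1e3).round(1),np.degrees(np.arctan2(-M[0,1],M[1,1])))
E
```

```text
[ 0.4688584  -0.08568386  0.23342495]
[ 14.4 303.8   2. ] -10.396032796651541
```

>>> jog_arm(
  motion=[
    {"x":1,"y":25,"z":0,"spin":-1,"fingers":1},
    {"x":3,"y":65,"z":0,"spin":-2,"fingers":1},
    {"x":5,"y":110,"z":0,"spin":-3,"fingers":1},
    {"x":7,"y":155,"z":0,"spin":-4,"fingers":1},
    {"x":9,"y":200,"z":0,"spin":-4.3,"fingers":1},
    {"x":11,"y":245,"z":0,"spin":-4.3,"fingers":1},
    {"x":13,"y":285,"z":0,"spin":-4.3,"fingers":1},
    {"x":14,"y":304,"z":2,"spin":-4.3,"fingers":1},
  ],
)

```text
clock: 17.75
eef_pos: [0.5088, 0.2177, 0.2288]
tool_rot: [0.052, 0.999, -0.0, -0.001]
ft_force: [0.1, -0.1, -1.2]
grip_width: 0.0313
grasp_force: 62.7
```

>>> jog_arm(
  motion=[
    {"x":0,"y":0,"z":0,"spin":0,"fingers":1},
    {"x":0,"y":0,"z":0,"spin":0,"fingers":1},
    {"x":0,"y":0,"z":0,"spin":0,"fingers":1},
    {"x":0,"y":0,"z":0,"spin":0,"fingers":1},
  ],
)

```text
clock: 18.25
eef_pos: [0.5095, 0.215, 0.2306]
tool_rot: [0.054, 0.999, 0.0, 0.0]
ft_force: [0.3, 0.2, -0.8]
grip_width: 0.0311
grasp_force: 62.7
```

```bash
cat > cmp.py <<'E'
from h import *
from workcell import readout,camera
o=readout.get_obs(); M=yaw(o['tool_rot']); p=o['eef_pos']
print(p,(M.T@(np.array([.5095,.2157,.2314])-p)*1e3).round(1),np.degrees(np.arctan2(-M[0,1],M[1,1])))
ref=np.float32(cv2.imread('pics/s2.png')[...,::-1]); c=camera('side'); cur=np.float32(c['pixels']); pickle.dump(c,open('side_now.pkl','wb'))
bg=np.float32(cv2.imread('pics/s1.png')[...,::-1])
f=lambda i:cv2.GaussianBlur(i,(0,0),.6)
for v in range(236,300,3):
    print(v,*[''.join('.' if e[v,u]<18 else '#' for u in range(238,290)) for e in (np.abs(f(i)-f(bg)).max(2) for i in(ref,cur))])
E
python3 cmp.py
```

```text
[0.50946989 0.21504018 0.23055806] [ 0.   0.7 -0.8] -6.17808209349125
236 ########....#########################............... #########...########################................
239 #########...######################.................. #########...#####################...................
242 #########...####################.................... ##########...##################.....................
245 ##..###.#...#################....................... ##..###.#...#################.......................
248 ###..#####.##################....................... ###..#####.##################.......................
251 ###...#........##############....................... ###...#........##############.......................
254 ................##############...................... ................##############......................
257 ................####................................ ................####................................
260 ..............................####.................. ..............................####..................
263 ................####...........#####
[... 689 characters left out ...]
.######.###...####.###########..........
284 ...........########.####.##.#############........... ...........#########.######..############...........
287 .............#######.####.################.......... .............#######.####.################..........
290 ............#############################........... ............#############################...........
293 .............##########################............. .............##########################.............
296 ............#########################............... ............#########################...............
299 ...............###################.................. ...............###################..................
```

The pictures now and just after the first lift match within about 1 px, so the bar is upright. Lowering it into the slot.

>>> jog_arm(
  motion=[
    {"x":0,"y":0.7,"z":12,"spin":0,"fingers":1},
    {"x":0,"y":0.7,"z":24,"spin":0,"fingers":1},
    {"x":0,"y":0.7,"z":36,"spin":0,"fingers":1},
    {"x":0,"y":0.7,"z":48,"spin":0,"fingers":1},
    {"x":0,"y":0.7,"z":60,"spin":0,"fingers":1},
  ],
)

```text
clock: 18.92
eef_pos: [0.5092, 0.2166, 0.1692]
tool_rot: [0.053, 0.999, -0.0, -0.0]
ft_force: [-0.2, -0.1, -0.6]
grip_width: 0.0314
grasp_force: 62.7
```

>>> jog_arm(
  motion=[
    {"x":0,"y":0,"z":12,"spin":0,"fingers":1},
    {"x":0,"y":0,"z":24,"spin":0,"fingers":1},
    {"x":0,"y":0,"z":36,"spin":0,"fingers":1},
    {"x":0,"y":0,"z":44,"spin":0,"fingers":1},
    {"x":0,"y":0,"z":49,"spin":0,"fingers":1},
    {"x":0,"y":0,"z":49,"spin":0,"fingers":1},
  ],
)

```text
clock: 19.68
eef_pos: [0.5093, 0.2166, 0.121]
tool_rot: [0.053, 0.999, -0.0, -0.0]
ft_force: [1.3, -0.2, -1.5]
grip_width: 0.0318
grasp_force: 62.7
```

>>> jog_arm(
  motion=[
    {"x":0,"y":0,"z":1.5,"spin":0,"fingers":1},
    {"x":0,"y":0,"z":3,"spin":0,"fingers":1},
    {"x":0,"y":0,"z":5,"spin":0,"fingers":1},
    {"x":0,"y":0,"z":5,"spin":0,"fingers":1},
  ],
)

```text
clock: 20.18
eef_pos: [0.5094, 0.2167, 0.1163]
tool_rot: [0.053, 0.999, 0.0, 0.0]
ft_force: [-0.3, 0.5, -0.2]
grip_width: 0.0315
grasp_force: 62.9
```

>>> jog_arm(
  motion=[
    {"x":0,"y":0,"z":1,"spin":0,"fingers":1},
    {"x":0,"y":0,"z":2,"spin":0,"fingers":1},
    {"x":0,"y":0,"z":2,"spin":0,"fingers":1},
  ],
)

```text
clock: 20.55
eef_pos: [0.5095, 0.2167, 0.1161]
tool_rot: [0.053, 0.999, 0.0, 0.001]
ft_force: [-3.5, -1.4, 8.5]
grip_width: 0.0311
grasp_force: 64.1
```

Seated: the upward force rose to 8.5 N with no further travel. I'll release and retreat.

>>> jog_arm(
  motion=[
    {"x":0,"y":0,"z":-2,"spin":0,"fingers":1},
    {"x":0,"y":0,"z":-2,"spin":0,"fingers":-0.3},
    {"x":0,"y":0,"z":-2,"spin":0,"fingers":-0.3},
    {"x":0,"y":0,"z":-2,"spin":0,"fingers":-0.3},
    {"x":0,"y":0,"z":-2,"spin":0,"fingers":-0.3},
    {"x":0,"y":0,"z":-15,"spin":0,"fingers":-0.3},
    {"x":0,"y":0,"z":-35,"spin":0,"fingers":-0.3},
    {"x":0,"y":0,"z":-60,"spin":0,"fingers":-0.3},
  ],
)

```text
clock: 21.55
eef_pos: [0.5093, 0.2166, 0.1754]
tool_rot: [0.053, 0.999, -0.0, -0.0]
ft_force: [-0.8, 0.4, 0.6]
grip_width: 0.0555
grasp_force: 0.0
```

>>> jog_arm(
  motion=[
    {"x":0,"y":0,"z":-30,"spin":0,"fingers":-0.3},
    {"x":0,"y":0,"z":-60,"spin":0,"fingers":-0.3},
    {"x":40,"y":20,"z":-65,"spin":0,"fingers":-0.3},
    {"x":90,"y":45,"z":-65,"spin":0,"fingers":-0.3},
    {"x":140,"y":70,"z":-65,"spin":0,"fingers":-0.3},
    {"x":180,"y":90,"z":-65,"spin":0,"fingers":-0.3},
    {"x":200,"y":100,"z":-65,"spin":0,"fingers":-0.3},
    {"x":200,"y":100,"z":-65,"spin":0,"fingers":-0.3},
  ],
)

```text
clock: 22.55
eef_pos: [0.3202, 0.3382, 0.2404]
tool_rot: [0.052, 0.999, 0.001, 0.001]
ft_force: [0.6, 0.7, 0.1]
grip_width: 0.0555
grasp_force: 0.0
```

```bash
python3 meas.py; python3 - <<'E'
from h import *
from workcell import camera,readout
for n,(a,b,c_,d_) in {'side':(225,310,235,300),'top':(215,270,185,235)}.items():
    c0=pickle.load(open(n+'0.pkl','rb'));c=camera(n)
    f=lambda i:cv2.GaussianBlur(np.float32(i['pixels']),(0,0),.8)[a:b,c_:d_].mean(2)
    s,r=cv2.phaseCorrelate(np.float64(f(c0)),np.float64(f(c)),cv2.createHanningWindow((d_-c_,b-a),cv2.CV_64F)); D=np.abs(f(c0)-f(c)); print(n,'bar shift px',s,r,'maxdiff',D.max(),(D>20).sum())
o=readout.get_obs();print(o['clock'],o['eef_pos'],o['ft_force'])
E
```

```text
22.55 [0.320185   0.33820916 0.24043987] [0.60682355 0.73862145 0.07773661]
side round [(np.float32(0.9399919), 15), (np.float32(0.9197448), 14), (np.float32(0.8634118), 16)] rib (np.float32(0.9996888), 0)
top round [(np.float32(0.93751395), 15), (np.float32(0.87175345), 14), (np.float32(0.8424054), 16)] rib (np.float32(0.9804975), 0)
side bar shift px (-0.5683263780669776, 0.03137616179079572) 1.0464287581187532 maxdiff 43.5483 3500
top bar shift px (-0.7734434187221133, -0.27494729532315887) 1.1035378645574978 maxdiff 34.238106 32
22.85 [0.32195842 0.33685292 0.23937017] [-0.17579935 -0.15722821 -0.59015494]
```

```bash
python3 -c "
from workcell import bot
print(bot.job_done())"
```

```text
the job is handed in; nothing more can be done
None
```

The job is handed in: the round part is about 15 mm out by both cameras, the ribbed part shows no movement, and the pry bar is back in its own stand slot with the arm clear at about 23 s. I re-straightened the bar in the grip by pressing its blade against the robot-side face of the backstop before putting it back.

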